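# Take the shackle off a dial-locked slide case and present it over the log book

## Robot

A 6-joint arm with a two-finger parallel gripper is mounted at the origin on a cart in front of the work surface, level with it; the furniture and walls round the work are solid. World frame = base frame: x ahead of the robot, y to its left, z up, the work surface at z = 0. Lengths are in m, angles in rad, forces in N, time in s.
With the tool pointing down it reaches from about 0.35 to 0.975 m from the base axis. Payload 17.4 kg.
Tool frame: the origin (TCP) lies between the finger pads; the fingertips stand 17 mm ahead of it and the grasp point (between the pads) lies 2 mm behind it; z points along the fingers, y is the line along which they close (so a half turn about z gives the same grasp; the last joint's range is limited). The gripper opens to 85 mm and grips with 20 to 120 N. Pads are 22 mm wide; open, the fingers measure 114 mm over their backs; the gripper's body (76 mm by 85 mm) begins 54 mm behind the grasp point. The pads swing forward as they close: fully open they stand 13 mm farther back than shut.
Start: joints at [1.167, 0.116, 1.442, -0, 1.584, -0.038], TCP at [0.241, 0.63, 0.248] pointing down, gripper open.
Joint ranges: [-2.83, 2.83], [-0.83, 2.19], [0.07, 2.5], [-1.14, 4.28], [0.01, 3], [-2.97, 2.97]. Speed limits (rad/s): [1.89, 1.89, 2.22, 3.14, 3.14, 3.14].

## Interface

Orientations are given as a unit quaternion [w, x, y, z].
In Python, from workcell import r gives the robot as it stands. The module is installed in compiled form; this text tells all that it offers.
- The arm moves only by the tool carry_out, never from a script. Its argument "increments" is a list that holds one entry, the list of rows, each a list of 7 numbers: the shift along the tool's x, y, z in cm, then the turn, a rotation vector about the tool's x, y, z in degrees, then the opening, from -1 (shut) to 1 (fully open). In form: [[[tx, ty, tz, rx, ry, rz, gripper], ...]]. A call has 1 to 8 rows; each row shifts and turns the commanded pose from where the row before left it, along the tool's axes as they then stand; what a row does not reach is not made up. A row lasts 1/10 s, in which the tool goes at most 50 mm and 8.59 degrees, less where a joint would pass 70% of its speed; a pose out of reach is approached as far as the arm can. A call with a gripper value outside its range is refused whole. The fingers move at their own pace and stop on an object; "newtons" is the grip in N (left out, the last holds). Time passes only in rows, so rows that do not move let the fingers close. It gives the time, the measured TCP pose, the force, the opening and the grip force at its end, in the units of the state.
- r.observe(): the state, without advancing time (a new reading comes with each control period).
- r.capture(name): name is "scene" or "top" or "wrist"; returns the picture (384x512x3 uint8, red, green, blue); there is no depth.
- r.camera_info(name): a dict with "fovy" (degrees; the focal length in pixels is half the picture's height over the tangent of half this angle, whatever the lens; pixels are square), "cx", "cy" (the principal point, pixels), "k1" (the pictures are not rectified: a ray, as slopes to the right and down, at radius r is drawn at 1 + k1 r^2 times it, then the intrinsics apply), "eye" and "attitude" of the camera in the world. Camera axes: x right, y down, z forward; pixel columns grow to the right and rows downward; lengths in m; the calibration is good to about 2 mm. A picture is of the moment at which its call begins: read the wrist's pose just before it. camera_info takes no time and is no camera call; for the wrist camera it gives the pose at the moment of the call.
- r.hand_in(): hands the job in; it is judged then, once.
The state is a dict: "clock": time; "joints": joint angles; "dq": joint speeds; "tau": joint torques, N m; "ee_pos": TCP position; "tcp_rot": TCP orientation; "force": force on the tool from outside, world axes, zero at the start; "ft_torque": the same for the moment, N m; "grip_width": finger opening in m; "grasp_force": force on a finger pad.
Only numpy, scipy, OpenCV 4.12 (cv2) and the standard library are available. Lean on these libraries where they do the work, as an engineer would, in place of code of your own. Each camera call takes 0.05 s, during which the arm holds its last target. There are 200 camera calls.

## Task

Unlock the slide case: turn the dial clockwise, click by click, until its white line meets the white mark on the lock cover, then draw the shackle straight up out of the lock without forcing it and leave the dial at the mark. Present the shackle for check-in: hold it upright and still over the middle of the log book, its feet roughly 10 cm above the bench, and finish while still holding it there. Leave the bottle, the objective can and the timer alone.

Things in the scene. Friction and masses are not known exactly. Their poses are not given: they have to be found in the camera images.
- lockbox: Fixed aluminium slide case, 140 (x) x 180 (y) x 50 mm, under a lock housing 96 x 162 mm; cover top 80 mm above the bench. Origin: centre of the underside; z up, y along its length. Dial axis at x = 0, y = -45 mm. Shackle legs leave the cover at x = 0, y = -5 and +40 mm, the outer one through the eye of a steel strap 3 mm thick. It cannot be moved.
- dial_grip (a point): On the dial's axis, 14.5 mm above the lock cover, on the black round knurled dial: knob 36 mm in diameter from 3.5 to 25.5 mm above the cover, on a thin skirt 46 mm in diameter. A raised white line on its top runs from the centre to the rim. This frame turns with the dial; the line runs along its -x.
- dial (a joint): Dial angle, rad, grows clockwise seen from above. 0: white line at the index mark, shackle free (within about 0.1 of 0; blocked elsewhere). Starts 0.7 to 1.4 below 0, two to four clicks. A sprung ball makes it click and rest every 0.349 rad (20 degrees), 0 being one such notch; about 0.11 N m takes it over a click. Travel -1.75 to 0.8.
- shackle: Loose steel U shackle, 120 g, round bar 10 mm thick, legs 45 mm apart along its y, 85 mm tall. Origin: between the legs at their feet, z up along them. At the start its axes are the case's, its origin 50 mm up at y = +17.5 mm of the case. A hidden 8 mm toe at the -y foot points 17 mm to the dial under the locking disc: locked, it lifts only a few mm. Lift 35 mm to clear the cover; about 2 mm play.
- shackle_bow (a point): Middle of the bow's bar (10 mm thick, straight for 17 mm along the shackle's y), 80 mm above the shackle's feet; 50 mm above the lock cover at the start.
- lock_top (a point): Centre of the top face of the lock cover, 80 mm above the bench, straight above the case origin. A raised white index mark lies on the cover beside the dial, on the case's -x side of it (the side near the robot). The microscope stands behind the right half of the bench and overhangs it above 0.3 m: keep the arm drawn back while crossing there.
- log_book: Blue spiral log book lying fixed on the bench, 148 (x) x 109 (y) x 14 mm. Origin: centre of its underside.
- media_bottle: Small media bottle with a blue cap, 34 mm in diameter, 67 mm tall, loose; a bystander. Origin: centre of its underside.
- objective_can: Objective can, white with a black cap, 47 mm in diameter, 62 mm tall, loose; a bystander. Origin: centre of its underside.
- timer: White bench timer with buttons, 58 x 62 x 17 mm, loose; a bystander. Origin: centre of its underside.
There are look-alikes about, which are no part of the job. What is shaped like the shackle but pink is not meant.

How it is judged:
By the outcome, as a careful person would: the job done as asked, in the order asked, and still so for the second after the job is handed in, while the arm keeps its last pose, push and grip.
It also fails if it takes over 58 s, if anything falls off the work surface, if the arm or the gripper's body presses on something with over 40 N, if the wrist force passes 120 N, or if a joint passes its speed limit or range.

## Working session

There is one attempt and no reset: what is moved stays moved. The work goes in short steps, Python scripts to look and compute and a tool call to move; the robot and the scene stay as the last step left them, time stands still between calls to the robot, and variables do not carry over. Pictures are saved under pics/ and viewed, at most 10 in all, crops included, and the job is handed in when it is done.

Besides the shell and the picture viewer there is one more tool, called after "Call:" as name(argument=value, ...), one argument or row to a line, values as JSON. carry_out: Moves the arm, as the interface text tells. Its arguments: {"type":"object","properties":{"increments":{"type":"array"},"newtons":{"type":"number"}},"required":["increments"]}

```bash
mkdir -p pics; cat > h.py <<'E'
import numpy as np, cv2
from scipy.spatial.transform import Rotation as R
from workcell import r
def att(a):
    a=np.array(a,float)
    return a if a.shape==(3,3) else R.from_quat(a[[1,2,3,0]]).as_matrix()
def ray(ci,u,v):
    f=192/np.tan(np.radians(ci['fovy'])/2)
    d=np.array([(u-ci['cx'])/f,(v-ci['cy'])/f]); s=d.copy()
    for _ in range(20): s=d/(1+ci['k1']*(s@s))
    w=att(ci['attitude'])@np.array([s[0],s[1],1]); return np.array(ci['eye']),w/np.linalg.norm(w)
def plane(ci,u,v,z):
    e,w=ray(ci,u,v); return e+w*(z-e[2])/w[2]
def cross(obs):
    A=np.zeros((3,3));b=np.zeros(3)
    for ci,u,v in obs:
        e,w=ray(ci,u,v);P=np.eye(3)-np.outer(w,w);A+=P;b+=P@e
    x=np.linalg.solve(A,b)
    return x,[np.linalg.norm(np.cross(x-ray(c,u,v)[0],ray(c,u,v)[1])) for c,u,v in obs]
def proj(ci,p):
    f=192/np.tan(np.radians(ci['fovy'])/2)
    c=att(ci['attitude']).T@(np.array(p)-np.array(ci['eye'])); s=c[:2]/c[2]
    s=s*(1+ci['k1']*(s@s)); return s*f+[ci['cx'],ci['cy']]
def save(name,im): cv2.imwrite('pics/'+name+'.png',im[:,:,::-1])
E
python3 - <<'E'
from h import *
a=r.capture('scene');b=r.capture('top')
np.save('scene0.npy',a);np.save('top0.npy',b)
save('both',np.hstack([a,b])[:, :]) 
im=cv2.imread('pics/both.png'); 
cv2.imwrite('pics/s0.png',cv2.resize(a[:,:,::-1],(800,600),interpolation=cv2.INTER_CUBIC));cv2.imwrite('pics/t0.png',cv2.resize(b[:,:,::-1],(800,600),interpolation=cv2.INTER_CUBIC))
for n in('scene','top','wrist'):print(n,r.camera_info(n))
print(r.observe())
E
```

```text
scene {'fovy': 57.276763881375715, 'cx': 256.52942056730745, 'cy': 196.25969196966204, 'k1': -0.04715393432747409, 'eye': array([ 0.13217617, -0.45128436,  0.82805586]), 'attitude': array([-0.32378985,  0.86796953, -0.35212776,  0.13339816])}
top {'fovy': 48.87213659410645, 'cx': 254.24351234879802, 'cy': 191.2931259807689, 'k1': 0.019133974006440256, 'eye': array([0.39889689, 0.00184736, 1.3471897 ]), 'attitude': array([-0.05117393,  0.70874289, -0.70197919,  0.04785348])}
wrist {'fovy': 59.04968826901651, 'cx': 254.40282249424328, 'cy': 190.98856555861224, 'k1': -0.08665307839371444, 'eye': array([0.17260183, 0.65705905, 0.37323485]), 'attitude': array([0.12197658, 0.81508804, 0.56019218, 0.0832942 ])}
{'clock': 0.1, 'joints': array([ 1.16720989e+00,  1.16408405e-01,  1.44218342e+00,  3.11349709e-05,
        1.58398123e+00, -3.77880050e-02]), 'dq': array([ 0.00020416, -0.00108566, -0.00049669,  0.00200796, -0.00233961,
        0.00088265]), 'tau': array([ 3.74610216e-03, -7.33657122e+01, -6.33792901e+01, -6.45701220e-05,
        5.25955387e-03, -4.41843383e-06]), 'ee_pos': array([0.24137972, 0.63020962, 0.2476653 ]), 'tcp_rot': array([-1.22492927e-04,  1.81880977e-01,  9.83320431e-01, -4.74900850e-04]), 'force': array([ 0.43198022,  0.57022415, -0.25575258]), 'ft_torque': array([-0.02207371, -0.00064617,  0.03595706]), 'grasp_force': 0.0, 'grip_width': 0.08541633897930449}
```

View pics/s0.png

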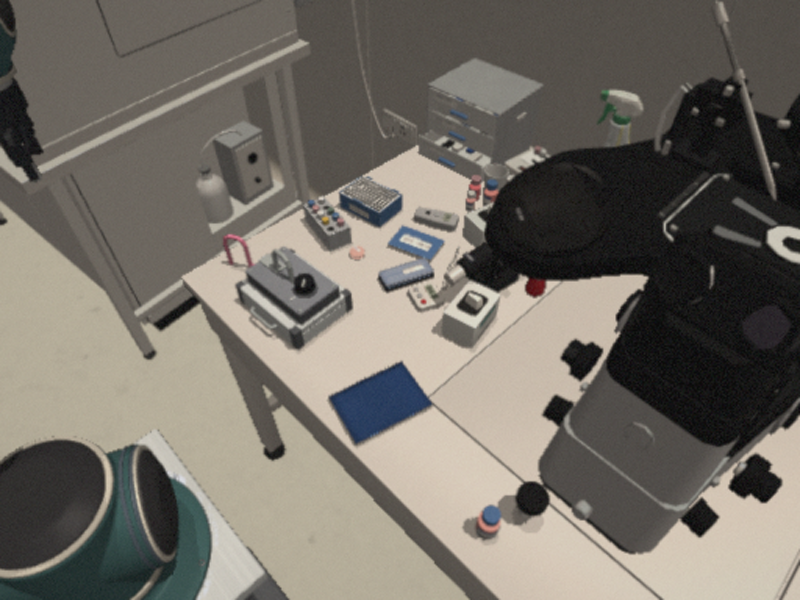

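View pics/t0.png

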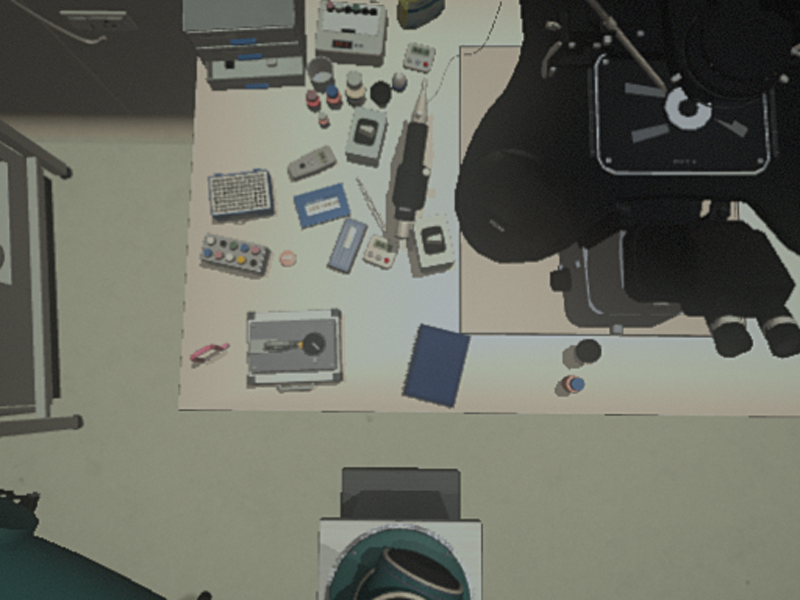

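The top view shows the lock case at (295,348), with the dial at (313,345). The log book is at (436,366), and the bottle and can are at (573,384) and (588,350). There are two candidates for the shackle: the grey bar on the case at top (285,345) / scene (282,262), and the pink U at top (210,350) / scene (238,248). The grey one standing in the lock fits. I'll confirm it in a crop.

```bash
python3 - <<'E'
from h import *
a=np.load('scene0.npy');b=np.load('top0.npy')
c1=cv2.resize(b[192:256,152:227],(400,341),interpolation=cv2.INTER_CUBIC)  # x5.333
c2=cv2.resize(a[140:224,140:240],(400,336),interpolation=cv2.INTER_CUBIC) # x4
o=np.zeros((341,800,3),np.uint8);o[:,:400]=c1;o[:336,400:]=c2
save('crop',o)
ci=r.camera_info('top')
# log book corners by mask
h=cv2.cvtColor(b,cv2.COLOR_RGB2HSV)
m=cv2.inRange(h,(100,90,30),(130,255,140));m[:195]=0
cs=max(cv2.findContours(m,0,2)[0],key=cv2.contourArea)
rc=cv2.minAreaRect(cs);print(rc)
P=np.array([plane(ci,u,v,0.014) for u,v in cv2.boxPoints(rc)]);print(P.round(3),P.mean(0))
h=cv2.cvtColor(a,cv2.COLOR_RGB2HSV)
m=cv2.inRange(h,(100,90,30),(130,255,140));m[:225]=0
cs=max(cv2.findContours(m,0,2)[0],key=cv2.contourArea);rs=cv2.minAreaRect(cs);print(rs)
print(cross([(ci,*rc[0]),(r.camera_info('scene'),*rs[0])]))
E
```

```text
((369.0000305175781, 245.50003051757812), (6.363960266113281, 6.363961219787598), 45.0)
[[ 0.419 -0.337  0.014]
 [ 0.433 -0.351  0.014]
 [ 0.42  -0.365  0.014]
 [ 0.406 -0.35   0.014]] [ 0.41945311 -0.35077743  0.014     ]
((243.12147521972656, 256.330810546875), (33.11457443237305, 54.95808410644531), 62.241458892822266)
(array([ 0.37188587, -0.24194143,  0.33520791]), [np.float64(0.04837414115299363), np.float64(0.04837414115299376)])
```

View pics/crop.png

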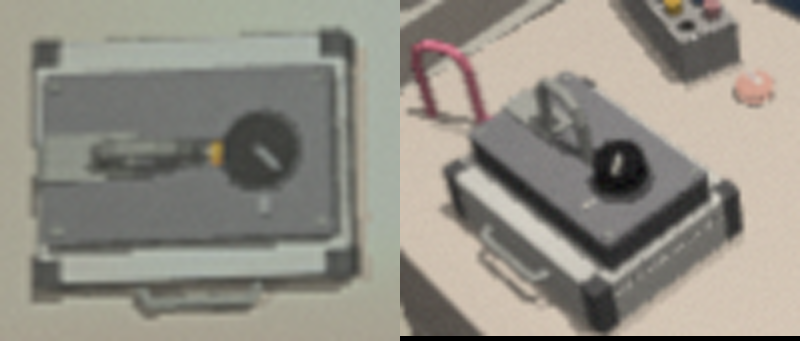

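The left crop is the top view: the grey shackle stands in the lock with one leg through the strap, and the pink U stands apart on the bench (crop right, 450,70), so grey is the one meant. The dial is at crop (260,150), its white line points to (278,168), and the index mark is at (264,205). The line is roughly 40° short of the mark.

```bash
python3 - <<'E'
from h import *
a=np.load('scene0.npy');b=np.load('top0.npy')
T=r.camera_info('top');S=r.camera_info('scene')
k=400/75
t=lambda u,v:(T,152+u/k-.5,192+v/k-.5); s=lambda u,v:(S,140+(u-400)/4-.5,140+v/4-.5)
for n,o in dict(dial=[t(261,150),s(617,166)],mark=[t(264,204),s(590,204)],bow=[t(122,153),s(545,82)]).items(): print(n,cross(o),plane(*o[0],.08))
# case top edges cover corners (top view), z=.08
for c in [(52,72),(331,66),(338,236),(50,248)]: print(plane(*t(*c),.08).round(3))
print('dial105',plane(*t(261,150),.1055), 'line', plane(*t(279,168),.1055))
for im,ci,x0,y0,x1,y1 in((b,T,250,200,310,268),(a,S,205,225,282,290)):
    h=cv2.cvtColor(im,cv2.COLOR_RGB2HSV)
    m=cv2.inRange(h,(95,100,20),(135,255,220));q=np.zeros_like(m);q[y0:y1,x0:x1]=m[y0:y1,x0:x1]
    cs=max(cv2.findContours(q,0,2)[0],key=cv2.contourArea);rc=cv2.minAreaRect(cs)
    P=np.array([plane(ci,u,v,0.014) for u,v in cv2.boxPoints(rc)]);print(rc,P.round(3),P.mean(0).round(3))
    mm=cv2.approxPolyDP(cs,6,True)[:,0];print([plane(ci,u,v,.014).round(3) for u,v in mm])
print(R.from_quat(np.array(r.observe()['tcp_rot'])[[1,2,3,0]]).as_matrix().round(3))
E
```

```text
dial (array([0.48838759, 0.1671926 , 0.09845808]), [np.float64(0.0006691371346372848), np.float64(0.0006691371346373452)]) [0.49029757 0.16929561 0.08      ]
mark (array([0.45999811, 0.16679302, 0.07995056]), [np.float64(4.528701116014871e-05), np.float64(4.5287011160337494e-05)]) [0.46003517 0.16676433 0.08      ]
bow (array([0.4832747 , 0.23669268, 0.13702871]), [np.float64(0.0007006394040252938), np.float64(0.0007006394040253922)]) [0.48789338 0.24740459 0.08      ]
[0.533 0.289 0.08 ]
[0.538 0.131 0.08 ]
[0.443 0.125 0.08 ]
[0.434 0.286 0.08 ]
dial105 [0.48845829 0.165926   0.1055    ] line [0.47863771 0.15573751 0.1055    ]Traceback (most recent call last):
  File "<stdin>", line 13, in <module>
ValueError: max() iterable argument is empty
```

```bash
cat >> h.py <<'E'
def rows(target,yang,n,p0=None,a0=None):
    """n equal rows (world straight line, tool down) to target; yang = world angle (deg) of tool y"""
    o=r.observe();M=att(o['tcp_rot'])
    p=np.array(o['ee_pos']) if p0 is None else np.array(p0); a=np.degrees(np.arctan2(M[1,1],M[0,1])) if a0 is None else a0
    d=(np.array(target)-p)/n; da=(yang-a)/n
    for i in range(n):
        t=np.radians(a+i*da); y=np.array([np.cos(t),np.sin(t)]); x=np.array([-y[1],y[0]])
        print([round(100*x@d[:2],2),round(100*y@d[:2],2),round(-100*d[2],2),0,0,round(-da,2)])
def st():
    o=r.observe();M=att(o['tcp_rot'])
    print('t',round(o['clock'],2),'p',np.round(o['ee_pos'],4),'yang',round(np.degrees(np.arctan2(M[1,1],M[0,1])),2),'tilt',M[:,2].round(3),'F',np.round(o['force'],1),'T',np.round(o['ft_torque'],2),'w',round(o['grip_width'],4),'gf',round(o['grasp_force'],1))
E
python3 - <<'E'
from h import *
a=np.load('scene0.npy');b=np.load('top0.npy')
rows((.488,.166,.248),22,16)
for im,ci,x0,y0,x1,y1 in((b,r.camera_info('top'),252,203,304,263),(a,r.camera_info('scene'),205,228,280,288)):
    c=im[y0:y1,x0:x1].astype(int);m=((c[:,:,2]-c[:,:,0]>12)&(c.sum(2)<330)).astype(np.uint8)
    cs=max(cv2.findContours(m,0,2)[0],key=cv2.contourArea)+[x0,y0];rc=cv2.minAreaRect(cs)
    P=np.array([plane(ci,u,v,0.014) for u,v in cv2.boxPoints(rc)]);print(rc,P[:,:2].round(3).tolist(),P.mean(0).round(3),cv2.contourArea(cs))
    mu=cv2.moments(cs);print('centroid',plane(ci,mu['m10']/mu['m00'],mu['m01']/mu['m00'],.014))
E
```

```text
[np.float64(-2.48), np.float64(-2.16), np.float64(-0.0), 0, 0, np.float64(2.94)]
[np.float64(-2.58), np.float64(-2.03), np.float64(-0.0), 0, 0, np.float64(2.94)]
[np.float64(-2.69), np.float64(-1.89), np.float64(-0.0), 0, 0, np.float64(2.94)]
[np.float64(-2.78), np.float64(-1.75), np.float64(-0.0), 0, 0, np.float64(2.94)]
[np.float64(-2.87), np.float64(-1.61), np.float64(-0.0), 0, 0, np.float64(2.94)]
[np.float64(-2.94), np.float64(-1.46), np.float64(-0.0), 0, 0, np.float64(2.94)]
[np.float64(-3.01), np.float64(-1.31), np.float64(-0.0), 0, 0, np.float64(2.94)]
[np.float64(-3.08), np.float64(-1.15), np.float64(-0.0), 0, 0, np.float64(2.94)]
[np.float64(-3.13), np.float64(-0.99), np.float64(-0.0), 0, 0, np.float64(2.94)]
[np.float64(-3.18), np.float64(-0.83), np.float64(-0.0), 0, 0, np.float64(2.94)]
[np.float64(-3.22), np.float64(-0.66), np.float64(-0.0), 0, 0, np.float64(2.94)]
[np.float64(-3.25), np.float64(-0.5), np.float64(-0.0), 0, 0, np.float64(2.94)]
[np.float64(-3.27), np.float64(-0.33), np.float64(-0.0), 0, 0, np.float64(2.94)]
[np.float64(-3.28), np.float64(-0.16), np.float64(-0.0), 0, 0, np.float64(2.94)]
[np.float64(-3.29), np.float64(0.01), np.float64(-0.0), 0, 0, np.float64(2.94)]
[np.float64(-3.28), np.float64(0.17), np.float64(-0.0), 0, 0, np.float64(2.94)]
((279.2059020996094, 233.17648315429688), (32.49977111816406, 46.324302673339844), 14.03624439239502) [[0.397, -0.004], [0.538, -0.038], [0.514, -0.138], [0.373, -0.102]] [ 0.455 -0.071  0.014] 1411.5
centroid [ 0.45450836 -0.07100558  0.014     ]
((243.11814880371094, 256.3514404296875), (34.65390396118164, 55.93193435668945), 62.44719314575195) [[0.395, -0.007], [0.551, -0.039], [0.511, -0.14], [0.367, -0.105]] [ 0.456 -0.073  0.014] 1721.5
centroid [ 0.45089514 -0.07454574  0.014     ]
```

Call:
carry_out(
  increments=[
    [[-2.48,-2.16,0,0,0,2.94,1],[-2.58,-2.03,0,0,0,2.94,1],[-2.69,-1.89,0,0,0,2.94,1],[-2.78,-1.75,0,0,0,2.94,1],[-2.87,-1.61,0,0,0,2.94,1],[-2.94,-1.46,0,0,0,2.94,1],[-3.01,-1.31,0,0,0,2.94,1],[-3.08,-1.15,0,0,0,2.94,1]],
  ],
)

```text
clock: 0.9
ee_pos: [0.3651, 0.3969, 0.248]
tcp_rot: [-0.0, 0.379, 0.925, -0.0]
force: [0.6, 0.4, 0.6]
grip_width: 0.0854
grasp_force: 0.0
```

Call:
carry_out(
  increments=[
    [[-3.13,-0.99,0,0,0,2.94,1],[-3.18,-0.83,0,0,0,2.94,1],[-3.22,-0.66,0,0,0,2.94,1],[-3.25,-0.5,0,0,0,2.94,1],[-3.27,-0.33,0,0,0,2.94,1],[-3.28,-0.16,0,0,0,2.94,1],[-3.29,0.01,0,0,0,2.94,1],[-3.28,0.17,0,0,0,2.94,1]],
  ],
)

```text
clock: 1.7
ee_pos: [0.4885, 0.1647, 0.2481]
tcp_rot: [-0.0, 0.56, 0.828, -0.0]
force: [-0.3, -0.5, -0.2]
grip_width: 0.0853
grasp_force: 0.0
```

Call:
carry_out(
  increments=[
    [[0,0,0,0,0,0,1],[0,0,0,0,0,0,1],[0,0,0,0,0,0,1]],
  ],
)

```text
clock: 2.0
ee_pos: [0.4878, 0.1665, 0.2482]
tcp_rot: [-0.0, 0.559, 0.829, -0.0]
force: [-0.5, -0.2, 0.5]
grip_width: 0.0854
grasp_force: 0.0
```

```bash
python3 - <<'E'
from h import *
import pickle
st();ci=r.camera_info('wrist');w=r.capture('wrist');np.save('w0.npy',w);pickle.dump(ci,open('w0.pkl','wb'))
cv2.imwrite('pics/w0.png',cv2.resize(w[:,:,::-1],(800,600),interpolation=cv2.INTER_CUBIC))
for p in[(.488,.166,.1055),(.46,.167,.08),(.485,.229,.13)]:print(proj(ci,p)*1.5625)
E
```

```text
t 2.0 p [0.4878 0.1665 0.2482] yang 22.05 tilt [-0.  0. -1.] F [-0.5 -0.2  0.5] T [ 0.   -0.01  0.01] w 0.0854 gf 0.0
[396.14698123 285.69207007]
[351.01141993 254.1835044 ]
[442.12118222 173.17120161]
```

View pics/w0.png

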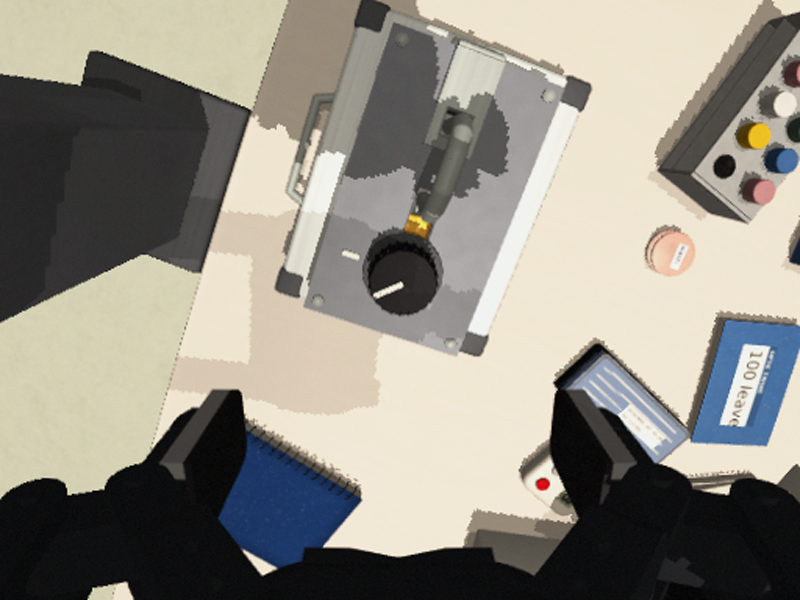

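The wrist view shows the dial near (403,281), with its line pointing to (375,297). The mark is at (350,254), the shackle bow spans about (420,205) to (462,125), and the orange stripe on the shackle is at (417,225). I'll enlarge it for exact pixels.

```bash
python3 - <<'E'
from h import *
w=np.load('w0.npy');save('w0c',cv2.resize(w[65:215,200:330],(520,600),interpolation=cv2.INTER_CUBIC))
E
```

```text
(no output)
```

View pics/w0c.png

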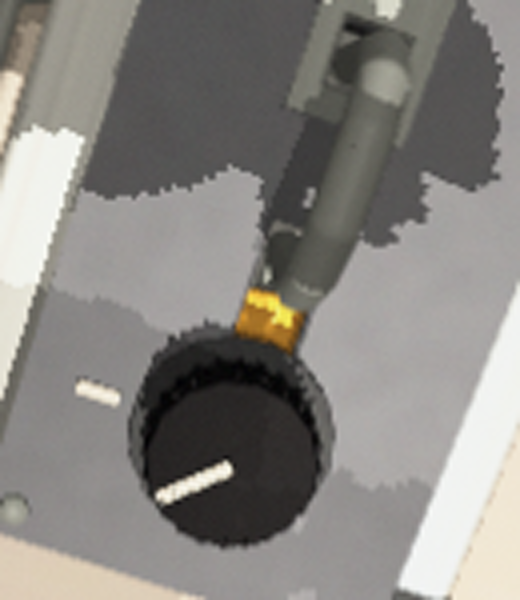

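The crop shows the dial top centred at (232,464), the line running to (158,497), the mark from (80,387) to (118,399), and the bow bar's middle near (347,168).

```bash
python3 - <<'E'
from h import *
import pickle
W=pickle.load(open('w0.pkl','rb'));T=r.camera_info('top');S=r.camera_info('scene')
w=lambda u,v:(W,200+u/4-.5,65+v/4-.5); k=400/75
t=lambda u,v:(T,152+u/k-.5,192+v/k-.5); s=lambda u,v:(S,140+(u-400)/4-.5,140+v/4-.5)
for n,o in dict(dial=[w(232,464),t(261,150),s(617,166)],mark=[w(99,393),t(264,204),s(590,204)],bow=[w(347,168),t(122,153),s(545,82)]).items():
    print(n,[np.round(q,4) for q in cross(o)],np.round(cross(o[:2])[0],4))
d=plane(*w(232,464),.1055);e=plane(*w(158,497),.1055);m1=plane(*w(80,387),.081);m2=plane(*w(118,399),.081)
print('plane',d,e,m1,m2,'bow',plane(*w(347,168),.135))
g=lambda v:np.degrees(np.arctan2(v[1],v[0]))
print('line ang',g(e-plane(*w(231,467),.1055)),'mark ang',g(m1-m2),'centre-mark',g((m1+m2)/2-d))
for a,b in[((385,75),(300,275)),((372,110),(318,245))]:
    print('bow ang',g(plane(*w(*a),.135)-plane(*w(*b),.135)))
# rail edges of lid in full 800 view: cover right edge
f=lambda u,v:(W,u/1.5625,v/1.5625)
print('edge',g(plane(*f(556,98),.08)-plane(*f(459,340),.08)),'left',g(plane(*f(390,28),.08)-plane(*f(305,303),.08)))
print(plane(*w(14,510),.08))
E
```

```text
dial [array([0.4894, 0.1674, 0.098 ]), array([0.0017, 0.0006, 0.0014])] [0.4901 0.1671 0.0978]
mark [array([0.4599, 0.1668, 0.08  ]), array([0.0002, 0.0001, 0.    ])] [0.4599 0.1668 0.08  ]
bow [array([0.4834, 0.2345, 0.1396]), array([0.0023, 0.0014, 0.0019])] [0.483  0.2329 0.1553]
plane [0.49026859 0.16906584 0.1055    ] [0.47876476 0.15681176 0.1055    ] [0.45533883 0.16674046 0.081     ] [0.46406759 0.16734304 0.081     ] bow [0.4854411  0.23268943 0.135     ]
line ang -134.91781787755795 mark ang -176.0509492593519 centre-mark -176.2113041732306
bow ang 89.72308759833123
bow ang 91.01088387659145
edge 92.90558257708554 left 93.26538143715003
[0.45127171 0.13420786 0.08      ]
```

Call:
carry_out(
  increments=[
    [[0.08,0.21,2.5,0,0,0,0.3],[0,0,2.5,0,0,0,0.3],[0,0,2.5,0,0,0,0.3],[0,0,2.5,0,0,0,0.3],[0,0,2.0,0,0,0,0.3],[0,0,1.3,0,0,0,0.3],[0,0,1.05,0,0,0,0.3],[0,0,0,0,0,0,0.3]],
  ],
  newtons=25,
)

```text
clock: 2.85
ee_pos: [0.4893, 0.1678, 0.1039]
tcp_rot: [-0.0, 0.559, 0.829, -0.001]
force: [0.6, -0.1, 0.0]
grip_width: 0.0555
grasp_force: 0.0
```

Call:
carry_out(
  increments=[
    [[0,0,0,0,0,0,0.3],[0,0,0,0,0,0,-0.2],[0,0,0,0,0,0,-0.3],[0,0,0,0,0,0,-0.4],[0,0,0,0,0,0,-0.4],[0,0,0,0,0,0,-0.4]],
  ],
)

```text
clock: 3.45
ee_pos: [0.4901, 0.1676, 0.1059]
tcp_rot: [0.0, 0.559, 0.829, 0.0]
force: [-2.8, -1.2, 6.1]
grip_width: 0.0348
grasp_force: 24.4
```

```bash
python3 - <<'E'
from h import *
st()
E
```

```text
t 3.45 p [0.4901 0.1676 0.1059] yang 21.99 tilt [ 0.001  0.    -1.   ] F [-2.8 -1.2  6.1] T [-0.11  0.46 -0.2 ] w 0.0348 gf 24.4
```

The pad tips touched the skirt as they swung forward (Fz 6 N). I'll ease open, rise 3 mm and regrip.

Call:
carry_out(
  increments=[
    [[0,0,0,0,0,0,0],[0,0,-0.25,0,0,0,0],[0,0.05,0,0,0,0,-0.2],[0,0,0,0,0,0,-0.3],[0,0,0,0,0,0,-0.4],[0,0,0,0,0,0,-0.4]],
  ],
)

```text
clock: 4.05
ee_pos: [0.4902, 0.1676, 0.1081]
tcp_rot: [0.0, 0.559, 0.829, -0.0]
force: [-5.8, -2.7, 8.5]
grip_width: 0.0349
grasp_force: 24.0
```

```bash
python3 - <<'E'
from h import *
st()
E
```

```text
t 4.05 p [0.4902 0.1676 0.1081] yang 21.99 tilt [-0. -0. -1.] F [-5.8 -2.7  8.5] T [-0.46  1.02 -0.23] w 0.0349 gf 24.0
```

Call:
carry_out(
  increments=[
    [[0,-0.1,0,0,0,0,-0.4],[0,0,0,0,0,5,-0.4],[0,0,0,0,0,5,-0.4],[0,0,0,0,0,5,-0.4],[0,0,0,0,0,5,-0.4],[0,0,0,0,0,0,-0.4]],
  ],
  newtons=35,
)

```text
clock: 4.65
ee_pos: [0.4897, 0.1675, 0.1082]
tcp_rot: [0.0, 0.696, 0.718, 0.001]
force: [-1.2, -0.2, 6.7]
grip_width: 0.0347
grasp_force: 35.0
```

```bash
python3 - <<'E'
from h import *
st()
E
```

```text
t 4.65 p [0.4897 0.1675 0.1082] yang 1.81 tilt [ 0.001  0.    -1.   ] F [-1.2 -0.2  6.7] T [-0.01  0.24 -0.15] w 0.0347 gf 35.0
```

Call:
carry_out(
  increments=[
    [[0,0,0,0,0,5,-0.4],[0,0,0,0,0,5,-0.4],[0,0,0,0,0,5,-0.4],[0,0,0,0,0,5,-0.4],[0,0,0,0,0,0,-0.4],[0,0,0,0,0,0,-0.4]],
  ],
)

```text
clock: 5.25
ee_pos: [0.4895, 0.1676, 0.1082]
tcp_rot: [-0.0, 0.809, 0.588, 0.0]
force: [-4.1, 0.1, 7.3]
grip_width: 0.0345
grasp_force: 35.1
```

```bash
python3 - <<'E'
from h import *
st()
E
```

```text
t 5.25 p [0.4895 0.1676 0.1082] yang -18.02 tilt [ 0.     0.001 -1.   ] F [-4.1  0.1  7.3] T [ 0.03  0.77 -0.16] w 0.0345 gf 35.1
```

Call:
carry_out(
  increments=[
    [[0,0,0,0,0,0,0],[0,0,0,0,0,0,0.3],[0,0,-2,0,0,0,0.3],[0,0,-3,0,0,0,0.3],[0,0,-4,0,0,0,0.3],[0,0,-4,0,0,0,0.3],[0,0,0,0,0,0,0.3],[0,0,0,0,0,0,0.3]],
  ],
)

```text
clock: 6.05
ee_pos: [0.4896, 0.1674, 0.2379]
tcp_rot: [0.0, 0.809, 0.588, 0.001]
force: [0.3, 0.6, -0.4]
grip_width: 0.0556
grasp_force: 0.0
```

```bash
python3 - <<'E'
from h import *
import pickle
st();ci=r.camera_info('wrist');w=r.capture('wrist');np.save('w1.npy',w);pickle.dump(ci,open('w1.pkl','wb'))
p=proj(ci,(.488,.195,.1)).astype(int);print(p)
x0,y0=max(p[0]-80,0),max(p[1]-75,0);print(x0,y0)
save('w1c',cv2.resize(w[y0:y0+150,x0:x0+160],None,fx=4,fy=4,interpolation=cv2.INTER_CUBIC))
E
```

```text
t 6.05 p [0.4896 0.1674 0.2379] yang -18.0 tilt [ 0.002  0.    -1.   ] F [ 0.3  0.6 -0.4] T [-0.01  0.01 -0.02] w 0.0556 gf 0.0
[240 153]
160 78
```

View pics/w1c.png

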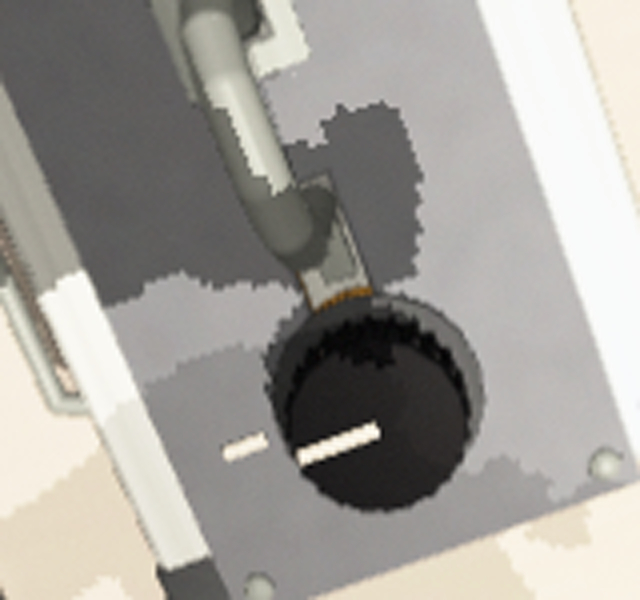

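The crop shows the line running (378,431) to (300,458), and the mark running (224,453) to (267,439). They are parallel and nearly collinear once height parallax is allowed for. The bow bar runs (212,35) to (290,245).

```bash
python3 - <<'E'
from h import *
import pickle
V=pickle.load(open('w1.pkl','rb'));W=pickle.load(open('w0.pkl','rb'))
v=lambda u,y:(V,160+u/4-.5,78+y/4-.5); w=lambda u,y:(W,200+u/4-.5,65+y/4-.5)
g=lambda q:np.degrees(np.arctan2(q[1],q[0]))
a,b=plane(*v(378,431),.1055),plane(*v(300,458),.1055);m1,m2=plane(*v(224,453),.081),plane(*v(267,439),.081)
print('line',a,b,g(b-a),'mark',g(m1-m2),'dial->mark',g((m1+m2)/2-a))
print('dial',cross([v(378,427),w(232,464)]))
print('bow',cross([v(247,142),w(347,168)]))
for p,q in [((212,35),(290,245)),((228,75),(275,205))]:
    P,Q=plane(*v(*p),.135),plane(*v(*q),.135);print(P,Q,g(P-Q))
rows((.486,.230,.2379),3.3,5)
print(r.observe()['joints'])
E
```

```text
line [0.49031684 0.16816579 0.1055    ] [0.47382487 0.16767562 0.1055    ] -178.29756346562658 mark -179.52516202004924 dial->mark -178.28044564939813
dial (array([0.49044023, 0.16862966, 0.104038  ]), [np.float64(7.22794028790323e-05), np.float64(7.227940287898351e-05)])
bow (array([0.48655271, 0.23121668, 0.12580809]), [np.float64(0.0013720446376656054), np.float64(0.0013720446376655271)])
[0.4880028 0.2481524 0.135    ] [0.48889489 0.2117823  0.135     ] 91.4050755554925
[0.48834668 0.24134758 0.135     ] [0.48869819 0.2189122  0.135     ] 90.89762011645196
[np.float64(1.17), np.float64(-0.45), np.float64(-0.02), 0, 0, np.float64(-4.26)]
[np.float64(1.2), np.float64(-0.36), np.float64(-0.02), 0, 0, np.float64(-4.26)]
[np.float64(1.23), np.float64(-0.27), np.float64(-0.02), 0, 0, np.float64(-4.26)]
[np.float64(1.24), np.float64(-0.18), np.float64(-0.02), 0, 0, np.float64(-4.26)]
[np.float64(1.25), np.float64(-0.09), np.float64(-0.02), 0, 0, np.float64(-4.26)]
[ 2.80233892e-01 -2.29248956e-01  1.79121221e+00 -5.74285502e-05
  1.58007397e+00  5.94376417e-01]
```

The dial line and the mark both bear −178.3°, so the dial is at 0. Next I'll go to the bow.

Call:
carry_out(
  increments=[
    [[1.17,-0.45,0,0,0,-4,0.3],[1.2,-0.36,0,0,0,-4,0.3],[1.23,-0.27,0,0,0,-4,0.3],[1.24,-0.18,0,0,0,-4,0.3],[1.35,0.08,0,0,0,-4,0.3],[0,0,3,0,0,0,0.3],[0,0,3,0,0,0,0.3],[0,0,0,0,0,0,0.3]],
  ],
)

```text
clock: 6.9
ee_pos: [0.4865, 0.2303, 0.172]
tcp_rot: [-0.002, 0.695, 0.719, -0.004]
force: [-1.3, -0.6, -0.0]
grip_width: 0.0556
grasp_force: 0.0
```

Call:
carry_out(
  increments=[
    [[0,0,2,0,0,0,0.3],[0,0,2,0,0,0,0.2],[0,0,0.95,0,0,0,0.1],[0,0,0,0,0,0,0],[0,0,0,0,0,0,-0.1]],
  ],
)

```text
clock: 7.4
ee_pos: [0.4886, 0.231, 0.1288]
tcp_rot: [0.0, 0.695, 0.719, 0.0]
force: [-0.3, 0.3, 0.8]
grip_width: 0.0383
grasp_force: 0.0
```

```bash
python3 - <<'E'
from h import *
st()
E
```

```text
t 7.4 p [0.4886 0.231  0.1288] yang 2.0 tilt [ 0.001  0.    -1.   ] F [-0.3  0.3  0.8] T [-0.08 -0.05  0.05] w 0.0383 gf 0.0
```

Call:
carry_out(
  increments=[
    [[0,0,0,0,0,0,-0.4],[0,0,0,0,0,0,-0.6],[0,0,0,0,0,0,-0.7],[0,0,0,0,0,0,-0.8],[0,0,0,0,0,0,-1],[0,0,0,0,0,0,-1],[0,0,0,0,0,0,-1]],
  ],
  newtons=40,
)

```text
clock: 8.1
ee_pos: [0.4885, 0.2311, 0.1283]
tcp_rot: [0.0, 0.695, 0.719, 0.0]
force: [0.4, 0.0, 5.6]
grip_width: 0.0085
grasp_force: 39.2
```

```bash
python3 - <<'E'
from h import *
st()
E
```

```text
t 8.1 p [0.4885 0.2311 0.1283] yang 2.01 tilt [ 0.001  0.    -1.   ] F [0.4 0.  5.6] T [-0.05  0.11 -0.03] w 0.0085 gf 39.2
```

The bar is held (about 9 mm opening) with almost no side force. I'll lift slowly along world z and watch the force.

Call:
carry_out(
  increments=[
    [[0,0,-0.2,0,0,0,-1],[0,0,-0.3,0,0,0,-1],[0,0,-0.4,0,0,0,-1],[0,0,0,0,0,0,-1]],
  ],
)

```text
clock: 8.5
ee_pos: [0.4885, 0.2311, 0.1374]
tcp_rot: [0.0, 0.695, 0.719, 0.0]
force: [0.4, 0.2, -0.2]
grip_width: 0.0086
grasp_force: 38.9
```

```bash
python3 - <<'E'
from h import *
st()
E
```

```text
t 8.5 p [0.4885 0.2311 0.1374] yang 2.0 tilt [ 0.001  0.    -1.   ] F [ 0.4  0.2 -0.2] T [ 0.02 -0.02 -0.04] w 0.0086 gf 38.9
```

Call:
carry_out(
  increments=[
    [[0,0,-0.5,0,0,0,-1],[0,0,-0.5,0,0,0,-1],[0,0,-0.5,0,0,0,-1],[0,0,0,0,0,0,-1]],
  ],
)

```text
clock: 8.9
ee_pos: [0.4886, 0.2311, 0.1528]
tcp_rot: [0.0, 0.695, 0.719, 0.001]
force: [0.8, -0.3, -1.5]
grip_width: 0.0086
grasp_force: 38.9
```

Call:
carry_out(
  increments=[
    [[0,0,-0.5,0,0,0,-1],[0,0,-0.5,0,0,0,-1],[0,0,-0.5,0,0,0,-1],[0,0,-1.0,0,0,0,-1],[0,0,-1.5,0,0,0,-1],[0,0,-2.0,0,0,0,-1],[0,0,-1.3,0,0,0,-1],[0,0,0,0,0,0,-1]],
  ],
)

```text
clock: 9.7
ee_pos: [0.4889, 0.2313, 0.2275]
tcp_rot: [0.001, 0.695, 0.719, 0.002]
force: [0.0, -0.5, -1.2]
grip_width: 0.0086
grasp_force: 39.0
```

```bash
python3 - <<'E'
from h import *
import pickle
st();w=r.capture('scene');b=r.capture('top')
o=np.hstack([cv2.resize(w[110:210,120:240],(480,400),interpolation=cv2.INTER_CUBIC),cv2.resize(b[180:260,150:214],(320,400),interpolation=cv2.INTER_CUBIC)])
save('lift',o)
rows((.4545,-.0715,.235),-13.5,14)
E
```

```text
t 9.7 p [0.4889 0.2313 0.2275] yang 2.0 tilt [ 0.003  0.001 -1.   ] F [ 0.  -0.5 -1.2] T [-0.02 -0.   -0.03] w 0.0086 gf 39.0
[np.float64(-2.15), np.float64(-0.32), np.float64(-0.07), 0, 0, np.float64(1.11)]
[np.float64(-2.16), np.float64(-0.28), np.float64(-0.07), 0, 0, np.float64(1.11)]
[np.float64(-2.16), np.float64(-0.23), np.float64(-0.07), 0, 0, np.float64(1.11)]
[np.float64(-2.17), np.float64(-0.19), np.float64(-0.07), 0, 0, np.float64(1.11)]
[np.float64(-2.17), np.float64(-0.15), np.float64(-0.07), 0, 0, np.float64(1.11)]
[np.float64(-2.17), np.float64(-0.11), np.float64(-0.07), 0, 0, np.float64(1.11)]
[np.float64(-2.17), np.float64(-0.07), np.float64(-0.07), 0, 0, np.float64(1.11)]
[np.float64(-2.17), np.float64(-0.02), np.float64(-0.07), 0, 0, np.float64(1.11)]
[np.float64(-2.17), np.float64(0.02), np.float64(-0.07), 0, 0, np.float64(1.11)]
[np.float64(-2.17), np.float64(0.06), np.float64(-0.07), 0, 0, np.float64(1.11)]
[np.float64(-2.17), np.float64(0.1), np.float64(-0.07), 0, 0, np.float64(1.11)]
[np.float64(-2.17), np.float64(0.14), np.float64(-0.07), 0, 0, np.float64(1.11)]
[np.float64(-2.17), np.float64(0.19), np.float64(-0.07), 0, 0, np.float64(1.11)]
[np.float64(-2.16), np.float64(0.23), np.float64(-0.07), 0, 0, np.float64(1.11)]
```

View pics/lift.png

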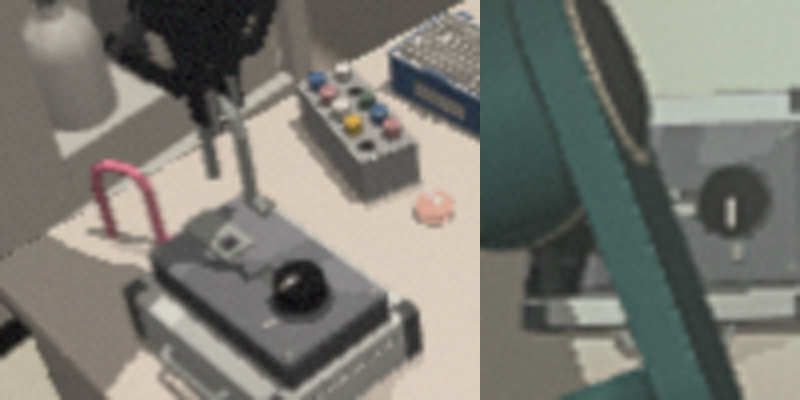

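The scene view shows the shackle fully out and upright in the fingers, with the case empty. The top view shows the dial line, (731,195) to (731,228), still pointing at the mark (738,250). Now I'll carry it to the book at this height.

Call:
carry_out(
  increments=[
    [[-1.2,-0.2,0,0,0,1,-1],[-2.1,-0.28,0,0,0,1,-1],[-2.16,-0.23,0,0,0,1,-1],[-2.17,-0.19,0,0,0,1,-1],[-2.17,-0.15,0,0,0,1,-1],[-2.17,-0.11,0,0,0,1,-1],[-2.17,-0.07,0,0,0,1,-1],[-2.17,-0.02,0,0,0,1,-1]],
  ],
)

```text
clock: 10.6
ee_pos: [0.4702, 0.0667, 0.2239]
tcp_rot: [-0.0, 0.744, 0.669, -0.001]
force: [-0.2, 0.1, -1.1]
grip_width: 0.0085
grasp_force: 39.0
```

Call:
carry_out(
  increments=[
    [[-2.17,0.02,0,0,0,1,-1],[-2.17,0.06,0,0,0,1,-1],[-2.17,0.1,0,0,0,1,-1],[-2.17,0.14,0,0,0,1,-1],[-2.17,0.19,0,0,0,1,-1],[-1.5,0.2,0,0,0,1,-1],[-0.7,0,0,0,0,0,-1],[0,0,0,0,0,0,-1]],
  ],
)

```text
clock: 11.4
ee_pos: [0.458, -0.0627, 0.2243]
tcp_rot: [-0.0, 0.778, 0.629, -0.0]
force: [0.2, 0.0, -1.0]
grip_width: 0.0087
grasp_force: 39.0
```

```bash
python3 - <<'E'
from h import *
st(); rows((.4545,-.072,.178),-12,5)
E
```

```text
t 11.4 p [ 0.458  -0.0627  0.2243] yang -12.07 tilt [-0.001  0.    -1.   ] F [ 0.2  0.  -1. ] T [-0.06  0.04 -0.02] w 0.0087 gf 39.0
[np.float64(-0.2), np.float64(-0.03), np.float64(0.93), 0, 0, np.float64(-0.01)]
[np.float64(-0.2), np.float64(-0.03), np.float64(0.93), 0, 0, np.float64(-0.01)]
[np.float64(-0.2), np.float64(-0.03), np.float64(0.93), 0, 0, np.float64(-0.01)]
[np.float64(-0.2), np.float64(-0.03), np.float64(0.93), 0, 0, np.float64(-0.01)]
[np.float64(-0.2), np.float64(-0.03), np.float64(0.93), 0, 0, np.float64(-0.01)]
```

Call:
carry_out(
  increments=[
    [[-0.2,-0.03,1.0,0,0,0,-1],[-0.2,-0.03,1.2,0,0,0,-1],[-0.2,-0.03,1.2,0,0,0,-1],[-0.2,-0.03,0.8,0,0,0,-1],[-0.2,-0.03,0.4,0,0,0,-1],[0,0,0,0,0,0,-1],[0,0,0,0,0,0,-1],[0,0,0,0,0,0,-1]],
  ],
)

```text
clock: 12.2
ee_pos: [0.4552, -0.0715, 0.1793]
tcp_rot: [0.0, 0.777, 0.629, 0.0]
force: [0.2, -1.2, -0.7]
grip_width: 0.0086
grasp_force: 39.0
```

Call:
carry_out(
  increments=[
    [[0,0,0,0,0,0,-1],[0,0,0,0,0,0,-1],[0,0,0,0,0,0,-1],[0,0,0,0,0,0,-1],[0,0,0,0,0,0,-1]],
  ],
)

```text
clock: 12.7
ee_pos: [0.455, -0.0715, 0.1788]
tcp_rot: [0.0, 0.777, 0.629, -0.0]
force: [0.1, -0.9, -1.6]
grip_width: 0.0086
grasp_force: 39.0
```

```bash
python3 - <<'E'
from h import *
st();a=r.capture('scene');b=r.capture('top')
o=np.hstack([cv2.resize(a[150:300,150:310],(427,400),interpolation=cv2.INTER_CUBIC),cv2.resize(b[190:270,160:230],(350,400),interpolation=cv2.INTER_CUBIC)])
save('end',o)
S=r.camera_info('scene')
for p in[(.4545,-.072,.1),(.4545,-.072,.18),(.4545,-.072,.014)]:print((proj(S,p)-[150,150])*2.667)
E
```

```text
t 12.7 p [ 0.455  -0.0715  0.1788] yang -12.0 tilt [-0. -0. -1.] F [ 0.1 -0.9 -1.6] T [-0.03 -0.05  0.03] w 0.0086 gf 39.0
[245.28314636 233.37494614]
[242.71238713 181.19918123]
[247.6859341  281.90382492]
```

View pics/end.png

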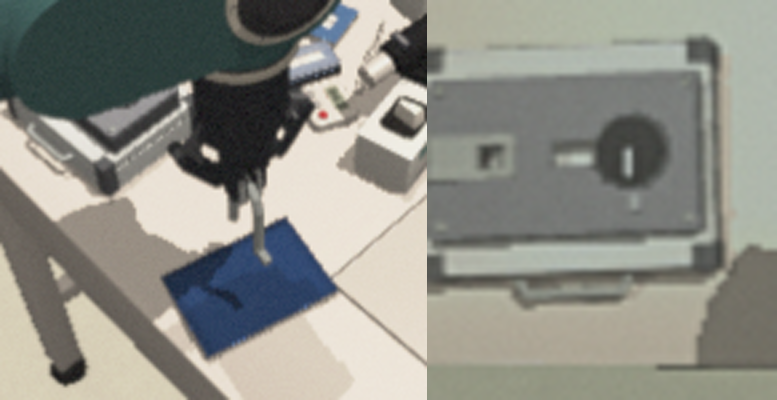

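The scene view shows the shackle held upright over the book. Its feet are at (234,218) and (263,255), against (245,233) predicted for their midpoint. The top view shows the dial line still at the mark, with the lock empty. I'll hand in.

```bash
python3 -c "
from workcell import r
print(r.hand_in())"
```

```text
the job is handed in; nothing more can be done
None
```

The job is handed in: I turned the dial two clicks clockwise to the mark and left it there. I drew the shackle straight up freely and am holding it upright and still over the middle of the log book, feet about 10 cm above the bench.

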